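# Slide a specimen carrier through the sprung gate of a gauging lane

### The job

Bring the specimen carrier to the open end of the gauging lane and slide it gently through the sprung flap gate until it is fully home against the stop with the gauge pin pressed in. Then let go of it so that it stays there, upright, with both flaps shut behind it, and leave the other things on the bench where they are.

Things in the scene. Friction and masses are not known exactly. Their poses are not given: they have to be found in the camera images.
- carrier_center (a point): Loose specimen carrier, 0.35-0.65 kg: flat base of slippery grey plastic (friction 0.2) 100 long (x), 66 wide, 30 high, both ends half-round and alike (either may lead), with an upright aluminium post 22 x 22 mm in its middle whose top is 90 mm above the underside. Point: on the post's axis, 45 mm above the underside; z up. Starts left or right of the lane, yaw up to 0.6 rad.
- lane: Fixed gauging lane. Origin on the bench, under the middle of the gate; +x is the carrier's way in, away from the robot, z up. Floor plate 4 mm thick, x -115 to 265, 120 wide. Beyond the gate grey walls stand 76 apart, tops 38 above the bench, to x = 265. Past the gate the carrier must never press on the lane (floor, walls, flaps, stop) with more than 25 N.
- apron (a point): Open apron before the gate, x -113 to -3 mm of the lane, between two low guides 86 apart, tops 20 mm above the bench. Point: middle of the apron's floor, x = -60, 4 mm above the bench; set here, the carrier's nose is 10 mm short of the flaps.
- slot (a point): Two clear cover strips over the lane, x -5 to 160 mm, undersides 38 and tops 42 mm above the bench, leave a slot 40 wide along the middle for the post; the carrier can get in only through the gate. Point: middle of the slot, x = 70, 42 mm above the bench.
- flap_left (a joint): Left steel leaf of the gate, upright hinge at x = 0, y = +38 mm of the lane; 37 long, 26 high, 3 thick. rad: 0 = shut across the lane, up to 1.6 swung inward (+x). Its spring (0.009 N m shut, 0.03 wide open) shuts it by itself when the carrier's tail is 40 mm past the gate (carrier's middle at x = 90).
- flap_right (a joint): Right leaf of the gate, hinge at y = -38 mm, the mirror image; rad: 0 = shut, up to 1.6 swung inward.
- pin (a joint): Gauge pin, 8 mm thick, in the face of the stop, the dark block across the lane's far end. That face lies anywhere from x = 147 to 192 mm of the lane, set anew each time and not reported: find it by feel. m: 0 = pin 6 mm out, 0.006 = flush, carrier's nose on the rigid stop (its middle 50 mm before the face). Spring under 0.5 N; the carrier's friction holds it in.
- vee_block: Bystander: steel vee block 90 x 60 x 47 mm with a groove along its top, origin under its centre; on the other side of the lane from the carrier.
- ring_gauge: Bystander: plain steel ring, 60 mm across, 22 high, origin under its centre.
- plug_gauge: Bystander: upright steel plug, 28 mm diameter on a 44 mm foot, 90 high, origin under its centre.
Things that resemble listed ones, but are neither listed nor needed, are in the scene too. There is more than one size of the part that bears carrier_center; the job needs the middle-sized.

How it is judged:
By the outcome, as a careful person would: the job done as asked, in the order asked, and still so for the second after the job is handed in, with the robot touching nothing.
It also fails if it takes over 56 s, if anything falls off the work surface, if the arm or the gripper's body presses on something with over 40 N, if the wrist force passes 120 N, or if a joint passes its speed limit or range.

### The arm

A 6-joint arm with a two-finger parallel gripper is mounted at the origin on the work surface. World frame = base frame: x ahead of the robot, y to its left, z up, the work surface at z = 0. Lengths are in m, angles in rad, forces in N, time in s.
With the tool pointing down it reaches from about 0.2 to 0.875 m from the base axis. Payload 3.4 kg.
Tool frame: the origin (TCP) lies at the very end of the fingers, on their centre line; the grasp point (between the pads) lies 19 mm behind it; z points along the fingers, y is the line along which they close (so a half turn about z gives the same grasp; the last joint's range is limited). The gripper opens to 94 mm and grips with 3 to 60 N. Pads are 16 mm wide; open, the fingers measure 119 mm over their backs; the gripper's body (75 mm by 177 mm) begins 78 mm behind the grasp point.
Start: joints at [1.158, 0.276, 1.505, -0, 1.361, -0.121], TCP at [0.165, 0.551, 0.205] pointing down, gripper open.
Joint ranges: [-2.89, 2.89], [-0.75, 2.08], [0.22, 2.7], [-1.18, 4.32], [0.11, 2.71], [-2.7, 2.7]. Speed limits (rad/s): [2.57, 2.57, 3.14, 3.14, 3.14, 3.14].

### API

Orientations are given as a rotation vector (axis times angle).
In Python, from station import arm gives the robot as it stands.
- The arm moves only by the tool step_arm, never from a script. Its argument "rows" is a list of rows, each a list of 7 numbers: the turn, a rotation vector about the world's x, y, z in rad, then the shift along the world's x, y, z in mm, then the gripper command: -1 is fully open, 1 is shut, values between are in proportion. A call has 1 to 20 rows; each row shifts and turns the commanded pose from where the row before left it; what a row does not reach is not made up. A row lasts 1/8 s, in which the tool goes at most 62.5 mm and 10.7 degrees, less where a joint would pass 70% of its speed; a pose out of reach is approached as far as the arm can. A call is refused whole if a number of a shift passes 62.5 or a number of a turn 0.188, either way. A call with a gripper value outside its range is refused whole. The fingers move at their own pace and stop on an object; "squeeze" is the grip in N (left out, the last holds). Time passes only in rows, so rows that do not move let the fingers close. It gives the time, the measured TCP pose, the force, the opening and the grip force at its end, in the units of the state.
- arm.read_state(): the state, without advancing time (a new reading comes with each control period).
- arm.grab_frame(name): name is "scene" or "top" or "wrist"; returns (picture, depth): 480x640x3 uint8, red, green, blue; 480x640 float32, m along the optical axis (not along the pixel's ray), 0 where there is no reading.
- arm.get_calibration(name): a dict with "fx", "fy", "cx", "cy" (pixels), "k1" (the pictures are not rectified: a ray, as slopes to the right and down, at radius r is drawn at 1 + k1 r^2 times it, then the intrinsics apply), "T" (4x4, takes a point from camera to world coordinates). Camera axes: x right, y down, z forward; pixel columns grow to the right and rows downward; lengths in m; the calibration is good to about 2 mm. A picture is of the moment at which its call begins: read the wrist's pose just before it. get_calibration takes no time and is no camera call; for the wrist camera it gives the pose at the moment of the call.
- arm.finish_job(): hands the job in; it is judged then, once.
The state is a dict: "time": time; "qpos": joint angles; "qvel": joint speeds; "joint_torque": joint torques, N m; "tcp_pos": TCP position; "tcp_rot": TCP orientation; "contact_force": force on the tool from outside, world axes, zero at the start; "moment": the same for the moment, N m; "width": opening from 0.0 (shut) to 1.0 (fully open); "gripper_force": force on a finger pad.
Only numpy, scipy, OpenCV 4.12 (cv2) and the standard library are available. Lean on these libraries where they do the work, as an engineer would, in place of code of your own. Each camera call takes 0.05 s, during which the arm holds its last target. There are 200 camera calls.

## Working session

There is one attempt and no reset: what is moved stays moved. The work goes in short steps, Python scripts to look and compute and a tool call to move; the robot and the scene stay as the last step left them, time stands still between calls to the robot, and variables do not carry over. Pictures are saved under pics/ and viewed, at most 10 in all, crops included, and the job is handed in when it is done.

Besides the shell and the picture viewer there is one more tool, called after ">>>" as name(argument=value, ...) on one line, values as JSON. step_arm: Moves the arm, as the interface text tells. Its arguments: {"type":"object","properties":{"rows":{"type":"array"},"squeeze":{"type":"number"}},"required":["rows"]}

```bash
mkdir -p pics; cat > h.py <<'E'
import numpy as np, cv2
from station import arm
def grab(n,f=None):
    c=arm.get_calibration(n); p,d=arm.grab_frame(n)
    if f: cv2.imwrite('pics/'+f+'.png',p[:,:,::-1])
    np.savez('/tmp/'+n+'.npz',p=p,d=d,**{k:np.array(v) for k,v in c.items()})
    return p,d,c
def load(n):
    z=np.load('/tmp/'+n+'.npz'); return z['p'],z['d'],z
def rays(c,uv):
    K=np.array([[c['fx'],0,c['cx']],[0,c['fy'],c['cy']],[0,0,1]],float)
    # small distortion: fixed-point undistort by OpenCV
    q=cv2.undistortPoints(np.array(uv,float).reshape(-1,1,2),K,np.array([float(c['k1']),0,0,0]))[:,0]
    return q
def plane(c,uv,z):
    T=np.array(c['T']);q=rays(c,uv);r=np.c_[q,np.ones(len(q))]@T[:3,:3].T
    s=(z-T[2,3])/r[:,2]; return T[:3,3]+r*s[:,None]
def dep(c,uv,d):
    T=np.array(c['T']);q=rays(c,uv);z=np.array([d[int(v),int(u)] for u,v in uv])
    return np.c_[q*z[:,None],z]@T[:3,:3].T+T[:3,3]
def cloud(c,d):
    h,w=d.shape;u,v=np.meshgrid(np.arange(w),np.arange(h));uv=np.c_[u.ravel(),v.ravel()]
    return dep(c,uv,d).reshape(h,w,3)
E
python3 - <<'E'
from h import *
for n in('top','scene'):
    p,d,c=grab(n,n+'0'); print(n,np.round(c['T'],3).tolist(),c['fx'],c['k1'],(d>0).mean())
print(arm.read_state())
E
```

```text
top [[-0.008, -0.984, 0.176, 0.283], [-1.0, 0.01, 0.008, 0.044], [-0.01, -0.175, -0.984, 1.207], [0.0, 0.0, 0.0, 1.0]] 540.7820875822684 -0.14869517206216984 0.9961490885416666
scene [[-0.842, 0.43, -0.326, 0.917], [0.539, 0.69, -0.483, 0.657], [0.017, -0.582, -0.813, 1.071], [0.0, 0.0, 0.0, 1.0]] 536.2168824611595 -0.055817940193529494 0.9959212239583334
{'time': 0.1, 'qpos': array([ 1.15799919e+00,  2.76513454e-01,  1.50593512e+00, -4.93661449e-05,
        1.36070189e+00, -1.21016200e-01]), 'qvel': array([ 0.00059958, -0.00149414, -0.00381043, -0.00012491,  0.00090219,
        0.00275934]), 'joint_torque': array([ 8.30408571e-04, -4.05449474e+01, -2.37781262e+01,  7.01391581e-02,
        2.99407903e-02, -4.98826751e-05]), 'tcp_pos': array([0.16524241, 0.55024525, 0.20473013]), 'tcp_rot': array([-4.56635154e-01, -3.10786007e+00,  2.38007982e-03]), 'contact_force': array([0.50158804, 0.62396568, 0.02690469]), 'moment': array([-0.00225926, -0.02798074,  0.00767819]), 'gripper_force': 0.0, 'width': 0.9975203986694091}
```

View pics/top0.png

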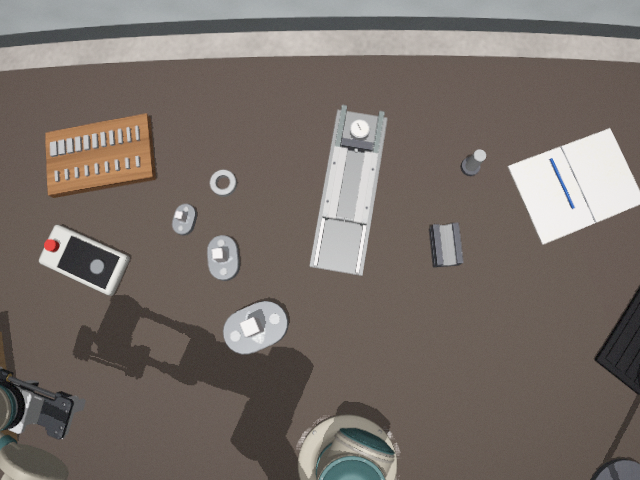

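View pics/scene0.png

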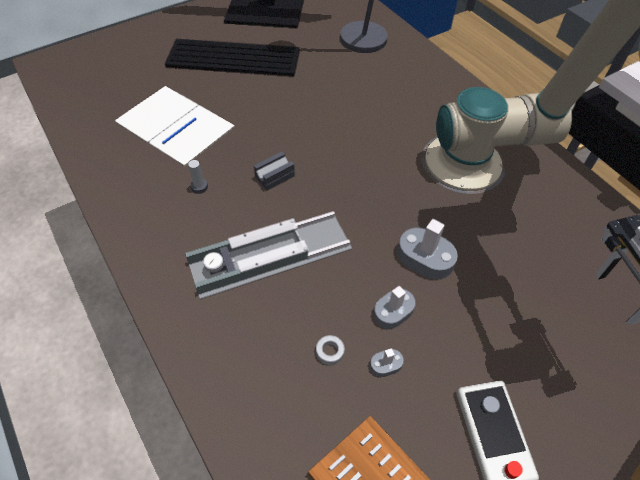

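The top picture shows three carriers: small (183,218), medium (223,257) and large (255,326). The medium one at (223,257) should be the target, and I'll check its size (100 x 66, post 90 high). The lane runs from its open end at (337,272) to the stop and dial at (360,128). The ring is at (223,182), the plug at (475,160) and the vee block at (446,245).

```bash
python3 - <<'E'
from h import *
p,d,c=load('top'); P=cloud(c,d)
cv2.imwrite('pics/crop1.png',cv2.resize(p[160:380,150:400],None,fx=2.4,fy=2.4,interpolation=cv2.INTER_CUBIC)[:,:,::-1])
Z=P[:,:,2]
m=(Z>0.015).astype(np.uint8); m[:, :160]=0
n,l,s,ce=cv2.connectedComponentsWithStats(m)
for i in range(1,n):
    if s[i,4]<150 or s[i,4]>20000: continue
    q=P[l==i]; 
    b=q[(q[:,2]>.022)&(q[:,2]<.036)]; t=q[q[:,2]>q[:,2].max()-.006]
    print(s[i,:5],'zmax',q[:,2].max().round(4),'top',t.mean(0).round(4),len(t))
    if len(b)>20: 
        r=cv2.minAreaRect((b[:,:2]*1000).astype(np.float32)); print('   rect',np.round(r[0],1),np.round(r[1],1),round(r[2],1))
E
```

```text
[ 314  105   70  168 3491] zmax 1.2066 top [0.2828 0.0437 1.2066] 24
   rect [609.  -16.1] [101.1 377.4] 79.3
[465 149  21  25 287] zmax 1.2066 top [0.2828 0.0437 1.2066] 3
   rect [ 654.7 -293.6] [25.8 10.3] 44.0
[210 169  26  27 364] zmax 1.2066 top [0.2828 0.0437 1.2066] 3
   rect [622.3 274.1] [55.4 52. ] 37.1
[173 204  23  30 513] zmax 1.2066 top [0.2828 0.0437 1.2066] 1
   rect [539.2 360. ] [44.1 64. ] 81.7
[ 430  223   33   44 1196] zmax 1.2066 top [0.2828 0.0437 1.2066] 6
   rect [ 472.2 -225.9] [88.8 59.1] 3.9
[ 208  235   31   45 1143] zmax 1.2066 top [0.2828 0.0437 1.2066] 7
   rect [450.1 268.8] [99.7 64.7] 4.6
[ 597  295   43  100 1951] zmax 1.2066 top [0.2828 0.0437 1.2066] 11
   rect [ 240.6 -666.1] [118.7 176.3] 52.7
[ 223  301   65   53 2523] zmax 1.2066 top [0.2828 0.0437 1.2066] 7
   rect [292.8 179. ] [ 79.4 118.8] 27.7
[ 308  426   87   54 3618] zmax 1.2066 top [0.2828 0.0437 1.2066] 19
   rect [29.2 54. ] [18.7 87.2] 60.5
[594 459  46  21 709] zmax 1.2066 top [0.2828 0.0437 1.2066] 3
   rect [ -42.4 -612. ] [107.1  41.2] 83.9
```

View pics/crop1.png

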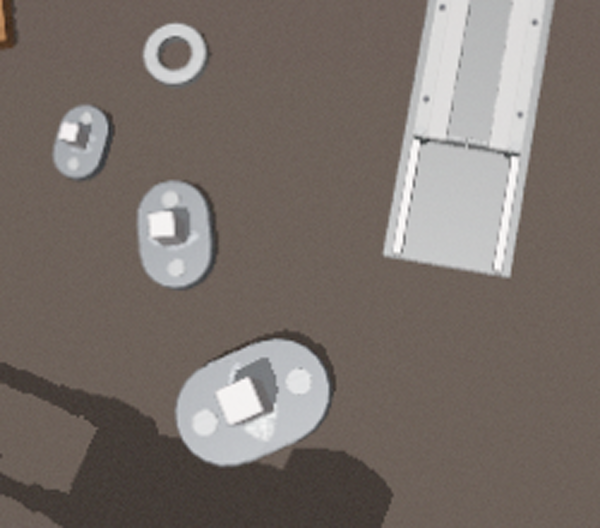

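The medium carrier at crop (175,235), px (223,258), measures 99.7 x 64.7 mm, so it is the one needed. The large and small ones don't fit that size. Next I'll get the lane pose and the post axis.

```bash
python3 - <<'E'
from h import *
p,d,c=load('top'); P=cloud(c,d)
hsv=cv2.cvtColor(p,cv2.COLOR_RGB2HSV)
# lane floor-plate outline: grey vs brown bench
m=((hsv[:,:,1]<35)&(hsv[:,:,2]>90)).astype(np.uint8); m[:,:300]=0;m[:,400:]=0;m[:100]=0;m[290:]=0
m=cv2.morphologyEx(m,cv2.MORPH_CLOSE,np.ones((5,5)))
cs,_=cv2.findContours(m,0,1); k=max(cs,key=cv2.contourArea)
ap=cv2.approxPolyDP(k,5,True)[:,0]; print('outline',ap.tolist()); print(plane(c,ap,.004).round(4)[:,:2].tolist())
# white bars/post
w=(p.min(2)>225).astype(np.uint8)
n,l,s,ce=cv2.connectedComponentsWithStats(w)
for i in range(1,n):
    if s[i,4]>25 and s[i,0]>160 and s[i,0]<400 and s[i,1]>90 and s[i,1]<400:
        ys,xs=np.nonzero(l==i); z=.09 if xs.mean()<300 else .02
        q=plane(c,np.c_[xs,ys],z); r=cv2.minAreaRect((q[:,:2]*1000).astype(np.float32))
        print(s[i].tolist(),z,'depthz',np.median(P[l==i][:,2]).round(4),np.round(r[0],1),np.round(r[1],1),round(r[2],1))
# heights along the lane centre & dial
for u,v in[(360,128),(362,112),(357,147),(351,170),(340,250),(344,221)]: print((u,v),P[v-1:v+2,u-1:u+2].reshape(-1,3).max(0).round(3), np.median(P[v-1:v+2,u-1:u+2].reshape(-1,3),0).round(3))
E
```

```text
outline [[342, 104], [309, 266], [362, 275], [387, 118], [381, 110], [364, 114]]
[[0.8186, -0.0029], [0.4312, 0.0775], [0.4098, -0.0407], [0.7821, -0.109], [0.8026, -0.0955], [0.7925, -0.0547]]
[351, 120, 18, 16, 199] 0.02 depthz 0.0461 [751.1 -41.6] [38.3 38.5] 71.5
[175, 212, 7, 6, 32] 0.09 depthz 0.0634 [534.2 355. ] [11.8 11.9] 78.2
[314, 219, 11, 46, 131] 0.02 depthz 0.0199 [484.3  54.6] [  6.2 103.9] 79.7
[356, 226, 10, 46, 135] 0.02 depthz 0.0196 [467.6 -38. ] [  6.2 103.3] 79.4
[212, 249, 10, 9, 79] 0.09 depthz 0.0886 [449.6 269.5] [19.6 17. ] 89.6
[270, 316, 9, 8, 39] 0.09 depthz 0.0455 [309.3 145.3] [12.4 17.5] 22.9
[241, 318, 18, 18, 208] 0.09 depthz 0.1279 [296.3 199.1] [29.7 29.4] 22.9
[253, 332, 12, 11, 45] 0.09 depthz 0.0425 [273.9 175.9] [14.8 25.5] 33.4
(360, 128) [ 0.744 -0.039  0.05 ] [ 0.74  -0.041  0.047]
(362, 112) [ 0.803 -0.048  0.002] [ 0.8   -0.05  -0.001]
(357, 147) [ 0.702 -0.032  0.036] [ 0.699 -0.034  0.033]
(351, 170) [ 0.657 -0.019  0.006] [ 0.655 -0.021  0.003]
(340, 250) [0.469 0.01  0.007] [0.467 0.008 0.005]
(344, 221) [0.536 0.    0.014] [ 0.533 -0.003  0.002]
```

>>> step_arm(rows=[[0, 0, 0.1, 35, -35, 0, -1], [0, 0, 0.1, 35, -35, 0, -1], [0, 0, 0.1, 35, -35, 0, -1], [0, 0, 0.07, 35, -35, 0, -1], [0, 0, 0, 35, -35, 0, -1], [0, 0, 0, 35, -35, 0, -1], [0, 0, 0, 35, -35, 0, -1], [0, 0, 0, 35, -35, 0, -1], [0, 0, 0, 0, 0, 0, -1], [0, 0, 0, 0, 0, 0, -1]])

```text
time: 1.35
tcp_pos: [0.4448, 0.2708, 0.2051]
tcp_rot: [0.122, -3.138, -0.001]
contact_force: [-0.1, 0.2, 0.5]
width: 0.998
gripper_force: 0.0
```

```bash
cat > w.py <<'E'
from h import *
s=arm.read_state(); p,d,c=grab('wrist','wrist1')
print(s['time'],s['tcp_pos'].round(4),s['tcp_rot'].round(4),s['contact_force'].round(2),s['qpos'].round(2))
P=cloud(c,d); ok=d>0
def rect(lo,hi,near,r):
    k=ok&(P[:,:,2]>lo)&(P[:,:,2]<hi)&(np.hypot(P[:,:,0]-near[0],P[:,:,1]-near[1])<r)
    q=(P[k][:,:2]*1000).astype(np.float32)
    if len(q)>20: R=cv2.minAreaRect(q); print(lo,len(q),np.round(R[0],1),np.round(R[1],1),round(R[2],1),'z',np.median(P[k][:,2]).round(4))
if __name__=='__main__':
    rect(.082,.1,(.45,.27),.03); rect(.024,.036,(.45,.27),.07)
E
python3 w.py
```

```text
1.35 [0.4448 0.2708 0.2051] [ 1.2160e-01 -3.1378e+00 -6.0000e-04] [-0.14  0.15  0.48] [ 0.41  0.2   1.62  0.    1.33 -1.24]
0.082 736 [451.7 271.6] [22.2 21.6] 4.7 z 0.0904
0.024 4687 [451.9 271.4] [98.9 65.5] 5.7 z 0.0306
```

>>> step_arm(rows=[[0, 0, 0.013, 7, 1, -25, -1], [0, 0, 0, 0, 0, -40, -1], [0, 0, 0, 0, 0, -40, -1], [0, 0, 0, 0, 0, -30, -1], [0, 0, 0, 0, 0, -20, -1], [0, 0, 0, 0, 0, 0, -1], [0, 0, 0, 0, 0, 0, 0.3], [0, 0, 0, 0, 0, 0, 1], [0, 0, 0, 0, 0, 0, 1], [0, 0, 0, 0, 0, 0, 1], [0, 0, 0, 0, 0, 0, 1], [0, 0, 0, 0, 0, 0, 1]], squeeze=25)

```text
time: 2.9
tcp_pos: [0.4525, 0.2716, 0.0505]
tcp_rot: [-0.143, 3.138, 0.0]
contact_force: [-0.2, 0.1, -0.3]
width: 0.401
gripper_force: 0.0
```

>>> step_arm(rows=[[0, 0, 0, 0, 0, 0, 1], [0, 0, 0, 0, 0, 0, 1], [0, 0, 0, 0, 0, 0, 1], [0, 0, 0, 0, 0, 0, 1], [0, 0, 0, 0, 0, 0, 1]])

```text
time: 3.52
tcp_pos: [0.4524, 0.2716, 0.0504]
tcp_rot: [0.143, -3.138, 0.0]
contact_force: [-0.2, -1.0, -1.2]
width: 0.234
gripper_force: 25.0
```

>>> step_arm(rows=[[0, 0, 0, 0, 0, 15, 1], [0, 0, 0, 0, 0, 30, 1], [0, 0, 0, 0, 0, 35, 1], [0, 0, -0.05, 0, -22, 20, 1], [0, 0, -0.06, 3, -40, 0, 1], [0, 0, -0.06, 3, -40, 0, 1], [0, 0, -0.06, 3, -40, 0, 1], [0, 0, -0.043, 3, -40, 0, 1], [0, 0, 0, 3, -40, 0, 1], [0, 0, 0, 3, -25, 0, 1], [0, 0, 0, 0, -15, 0, 1], [0, 0, 0, 0, 0, 0, 1], [0, 0, 0, 0, 0, 0, 1]])

```text
time: 5.15
tcp_pos: [0.4701, 0.0107, 0.1505]
tcp_rot: [-0.285, -3.128, -0.002]
contact_force: [-0.1, -0.6, -3.4]
width: 0.234
gripper_force: 25.0
```

```bash
python3 - <<'E'
from w import *
np.save('/tmp/P.npy',P)
w=(p.min(2)>215).astype(np.uint8)
n,l,st,ce=cv2.connectedComponentsWithStats(w)
for i in range(1,n):
    if st[i,4]>100:
        q=P[l==i];r=cv2.minAreaRect((q[:,:2]*1000).astype(np.float32));print(st[i].tolist(),'z',np.median(q[:,2]).round(4),np.round(r[0],1),np.round(r[1],1),round(r[2],1))
E
```

```text
5.15 [0.4701 0.0107 0.1505] [-2.8460e-01 -3.1283e+00 -1.6000e-03] [-0.1  -0.59 -3.37] [-0.13  0.16  1.81  0.    1.18 -1.52]
[481, 0, 112, 44, 1888] z 0.0433 [357.5 121.1] [ 25.3 209.5] 16.4
[360, 178, 30, 91, 1556] z 0.0051 [450.6  62.3] [120.4  42.9] 16.9
[257, 183, 108, 93, 4788] z 0.1307 [445.5  -9.7] [71.7 97.4] 15.1
[3, 244, 68, 103, 2643] z 0.0324 [ 428.4 -137.4] [ 87.1 316.7] 25.6
[291, 303, 58, 66, 2573] z 0.1905 [499.7  -3.4] [ 48.5 204. ] 86.5
[602, 324, 24, 46, 568] z 0.0223 [511.4 157.8] [346.3  41.1] 43.2
[275, 409, 65, 47, 2566] z 0.005 [548.7 -14.7] [ 61.  307.8] 80.3
[342, 409, 23, 47, 920] z 0.0424 [539.4  19.6] [ 20.  279.7] 84.0
```

View pics/wrist1.png

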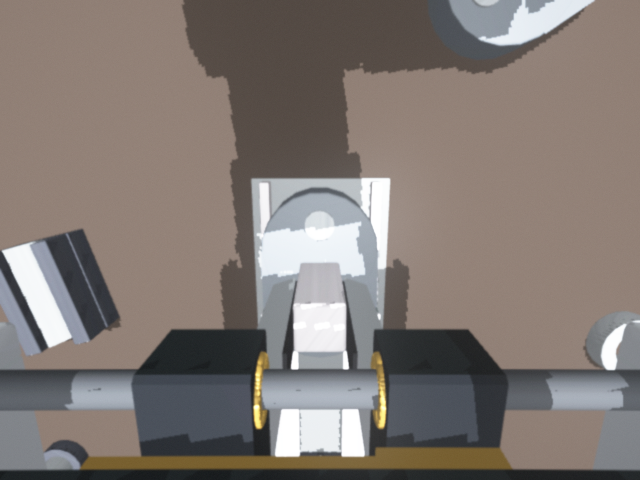

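The wrist picture shows the carrier held over the apron and in line with the lane. The plate's near corners are at (252,180) and (389,179), and the carrier's tail is at (320,190).

```bash
python3 - <<'E'
from h import *
p,d,c=load('wrist');P=cloud(c,d)
q=plane(c,[(252.5,179.5),(388.5,179.5)],.004);print('near corners',q.round(4).tolist(),np.linalg.norm(q[0]-q[1]).round(4),'mid',q.mean(0).round(4),'edge ang',np.degrees(np.arctan2(*(q[1]-q[0])[[1,0]])).round(2))
# slot floor vs covers: edges in row 440 ; plate sides
for v in(445,): 
    g=p[v,255:390].astype(int).sum(1)//3; print(v,g.tolist())
k=(np.abs(P[:,:,2]-.130)<.006)&(P[:,:,0]<.47)&(d>0); yy,xx=np.nonzero(k)
Q=P[k];  print('carrier base top',len(Q),np.median(Q[:,2]).round(4),xx.min(),xx.max(),yy.min())
R=np.array([[np.cos(-.182),-np.sin(-.182)],[np.sin(-.182),np.cos(-.182)]])
L=(Q[:,:2]-np.array([.533,-.0022]))@R; 
print('carrier in lane: xmin',np.percentile(L[:,0],.2).round(4),'y',np.percentile(L[:,1],[.5,99.5]).round(4))
k=(np.abs(P[:,:,2]-.190)<.006)&(np.hypot(P[:,:,0]-.47,P[:,:,1]-.01)<.03);Q=P[k]
L=(Q[:,:2]-np.array([.533,-.0022]))@R;print('post',len(Q),L.min(0).round(4),L.max(0).round(4),np.median(Q[:,2]))
k=(P[:,:,2]<.008)&(d>0)&(p.min(2)>120);Q=P[k];L=(Q[:,:2]-np.array([.533,-.0022]))@R;s=(abs(L[:,1])<.075)&(abs(L[:,0])<.13)
print('plate',L[s][:,0].min().round(4))
E
```

```text
near corners [[0.413, -0.037, 0.004], [0.4343, 0.0791, 0.004]] 0.1181 mid [0.4236 0.021  0.004 ] edge ang 79.58
445 [31, 34, 33, 33, 33, 33, 36, 35, 38, 35, 34, 37, 35, 39, 51, 88, 127, 137, 138, 138, 159, 234, 254, 255, 255, 255, 254, 254, 255, 255, 255, 255, 255, 255, 255, 255, 255, 255, 255, 255, 255, 255, 255, 254, 237, 220, 229, 236, 238, 239, 239, 238, 239, 238, 238, 238, 239, 238, 238, 238, 238, 238, 239, 239, 238, 239, 238, 238, 238, 238, 239, 238, 239, 238, 239, 238, 238, 238, 238, 238, 238, 238, 233, 210, 187, 170, 208, 251, 255, 255, 255, 255, 255, 255, 255, 255, 255, 255, 255, 255, 255, 255, 254, 254, 254, 254, 255, 254, 222, 150, 141, 141, 139, 127, 87, 57, 52, 51, 51, 51, 49, 49, 50, 51, 50, 49, 48, 50, 49, 49, 50, 56, 59, 62, 63]
carrier base top 8148 0.1307 261 378 191
carrier in lane: xmin -0.1144 y [-0.0304  0.0341]
post 3628 [-0.0765 -0.0211] [-0.0538  0.0252] 0.19049352117360213
plate -0.1299
```

>>> step_arm(rows=[[0, 0, 0, 4, 1, -20, 1], [0, 0, 0, 0, 0, -30, 1], [0, 0, 0, 0, 0, -25, 1], [0, 0, 0, 0, 0, -12, 1], [0, 0, 0, 0, 0, -4, 1], [0, 0, 0, 0, 0, -2, 1], [0, 0, 0, 0, 0, 0, 1], [0, 0, 0, 0, 0, 0, 1]])

```text
time: 6.2
tcp_pos: [0.475, 0.0106, 0.0581]
tcp_rot: [0.285, 3.127, 0.0]
contact_force: [-0.2, -0.5, -4.3]
width: 0.233
gripper_force: 25.0
```

>>> step_arm(rows=[[0, 0, 0, 0, 0, -1.5, 1], [0, 0, 0, 0, 0, -1, 1], [0, 0, 0, 0, 0, 0, 1], [0, 0, 0, 0, 0, 0, 1]])

```text
time: 6.7
tcp_pos: [0.4744, 0.0107, 0.055]
tcp_rot: [-0.285, -3.129, -0.0]
contact_force: [0.7, 0.2, -4.3]
width: 0.233
gripper_force: 25.0
```

>>> step_arm(rows=[[0, 0, 0, 0, 0, -0.5, 1], [0, 0, 0, 0, 0, 0, 1], [0, 0, 0, 0, 0, 0, 1]])

```text
time: 7.08
tcp_pos: [0.4744, 0.0107, 0.0545]
tcp_rot: [-0.285, -3.129, -0.0]
contact_force: [-0.3, -0.7, -4.7]
width: 0.233
gripper_force: 25.0
```

>>> step_arm(rows=[[0, 0, 0, 0, 0, -0.5, 1], [0, 0, 0, 0, 0, 0, 1], [0, 0, 0, 0, 0, 0, 1]])

```text
time: 7.45
tcp_pos: [0.4745, 0.0107, 0.0544]
tcp_rot: [0.285, 3.128, 0.0]
contact_force: [-1.5, -0.7, 3.1]
width: 0.234
gripper_force: 25.0
```

>>> step_arm(rows=[[0, 0, 0, 0, 0, 0, 0.2], [0, 0, 0, 0, 0, 0, 0.2], [0, 0, 0, 0, 0, 0, 0.2], [0, 0, 0, 0, 0, -3, 0.2], [0, 0, 0, 0, 0, 0, 1], [0, 0, 0, 0, 0, 0, 1], [0, 0, 0, 0, 0, 0, 1], [0, 0, 0, 0, 0, 0, 1], [0, 0, 0, 0, 0, 0, 1], [0, 0, 0, 0, 0, 0, 1]], squeeze=15)

```text
time: 8.7
tcp_pos: [0.4744, 0.0107, 0.0509]
tcp_rot: [-0.285, -3.129, -0.0]
contact_force: [0.2, -0.5, -2.0]
width: 0.231
gripper_force: 15.0
```

```bash
python3 - <<'E'
from h import *
p,d,c=grab('top','top1'); 
cv2.imwrite('pics/crop2.png',cv2.resize(p[90:310,280:430],None,fx=2.7,fy=2.7,interpolation=cv2.INTER_CUBIC)[:,:,::-1])
P=cloud(c,d)
a=np.radians(-10.45);o=np.array([.533,-.0022]);R=np.array([[np.cos(a),-np.sin(a)],[np.sin(a),np.cos(a)]])
L=(P[:,:,:2]-o)@R;k=(abs(P[:,:,2]-.034)<.006)&(L[:,:,0]<-.012)&(abs(L[:,:,1])<.041)&(L[:,:,0]>-.13)
q=L[k];print(len(q),q.min(0).round(4),q.max(0).round(4), arm.read_state()['contact_force'].round(2))
E
```

```text
413 [-0.1107 -0.0322] [-0.0695  0.0326] [ 0.01 -0.29 -2.72]
```

View pics/crop2.png

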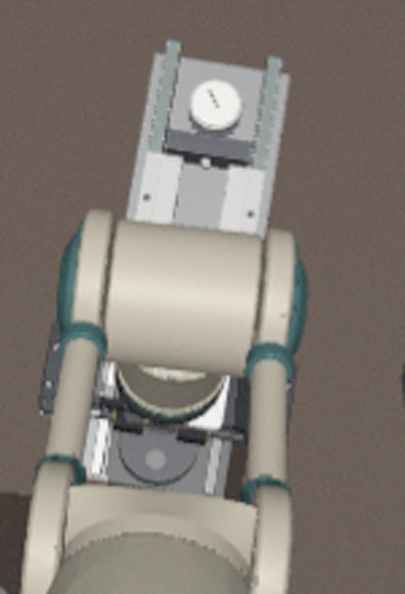

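The carrier sits flat between the guides, centred, with its tail at crop (155,475). The stop block and pin are at crop (206,160). I'll start sliding it in.

>>> step_arm(rows=[[0, 0, 0, 2.9, -0.54, 0, 1], [0, 0, 0, 4.9, -0.9, 0, 1], [0, 0, 0, 4.9, -0.9, 0, 1], [0, 0, 0, 4.9, -0.9, 0, 1], [0, 0, 0, 4.9, -0.9, 0, 1], [0, 0, 0, 4.9, -0.9, 0, 1], [0, 0, 0, 4.9, -0.9, 0, 1], [0, 0, 0, 4.9, -0.9, 0, 1]])

```text
time: 9.75
tcp_pos: [0.5112, 0.004, 0.0509]
tcp_rot: [-0.285, -3.127, -0.0]
contact_force: [-4.7, 0.3, 2.7]
width: 0.233
gripper_force: 15.0
```

>>> step_arm(rows=[[0, 0, 0, 4.9, -0.9, 0, 1], [0, 0, 0, 4.9, -0.9, 0, 1], [0, 0, 0, 4.9, -0.9, 0, 1], [0, 0, 0, 4.9, -0.9, 0, 1], [0, 0, 0, 4.9, -0.9, 0, 1], [0, 0, 0, 4.9, -0.9, 0, 1], [0, 0, 0, 4.9, -0.9, 0, 1], [0, 0, 0, 4.9, -0.9, 0, 1]])

```text
time: 10.75
tcp_pos: [0.5516, -0.0034, 0.0509]
tcp_rot: [0.285, 3.128, 0.0]
contact_force: [-1.3, -0.4, -2.5]
width: 0.23
gripper_force: 15.0
```

>>> step_arm(rows=[[0, 0, 0, 4.9, -0.9, 0, 1], [0, 0, 0, 4.9, -0.9, 0, 1], [0, 0, 0, 4.9, -0.9, 0, 1], [0, 0, 0, 4.9, -0.9, 0, 1], [0, 0, 0, 4.9, -0.9, 0, 1], [0, 0, 0, 4.9, -0.9, 0, 1], [0, 0, 0, 4.9, -0.9, 0, 1], [0, 0, 0, 4.9, -0.9, 0, 1], [0, 0, 0, 4.9, -0.9, 0, 1], [0, 0, 0, 4.9, -0.9, 0, 1], [0, 0, 0, 4.9, -0.9, 0, 1], [0, 0, 0, 4.9, -0.9, 0, 1], [0, 0, 0, 4.9, -0.9, 0, 1]])

```text
time: 12.38
tcp_pos: [0.6148, -0.0151, 0.051]
tcp_rot: [-0.285, -3.128, -0.0]
contact_force: [-0.5, 1.6, -4.9]
width: 0.24
gripper_force: 15.0
```

```bash
python3 - <<'E'
from h import *
p,d,c=grab('wrist','wrist2')
p,d,c=grab('scene')
cv2.imwrite('pics/scene1.png',cv2.resize(p[190:310,160:380],None,fx=3.5,fy=3.5,interpolation=cv2.INTER_CUBIC)[:,:,::-1])
print(arm.read_state()['contact_force'])
E
```

```text
[-0.28109963 -0.13108507 -4.11723624]
```

View pics/scene1.png

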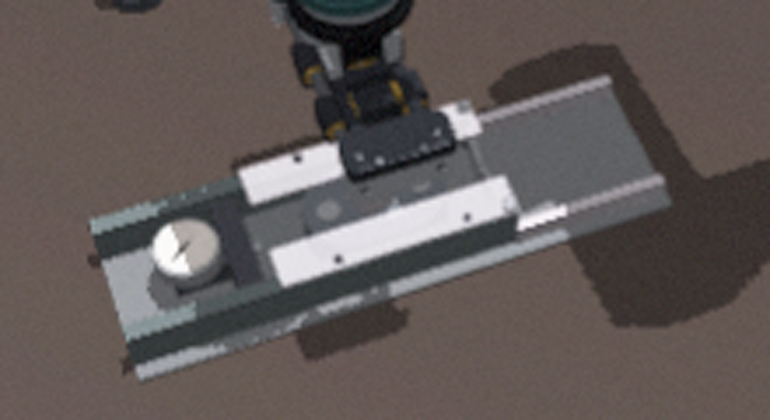

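View pics/wrist2.png

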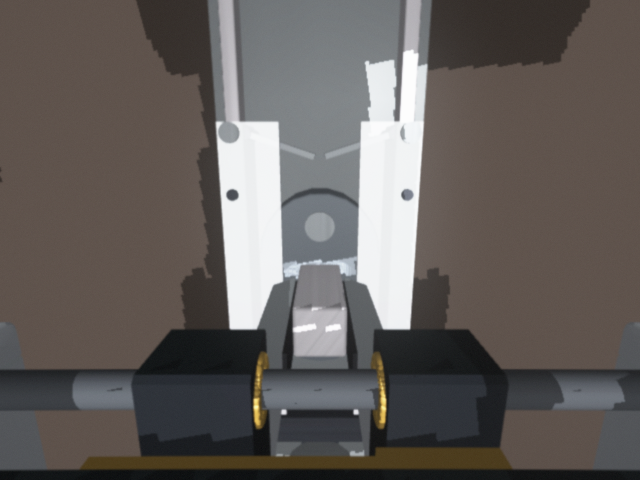

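Both pictures show the carrier well inside the lane, with the post in the slot. In the wrist view its tail is at (320,192) and the flaps are closing behind it at (297,152) and (345,152). I'll go on slowly with a light grip, so the pads slip before the force gets high.

>>> step_arm(rows=[[0, 0, 0, 0, 0, -0.3, 1], [0, 0, 0, 1.97, -0.36, 0, 1], [0, 0, 0, 1.97, -0.36, 0, 1], [0, 0, 0, 1.97, -0.36, 0, 1], [0, 0, 0, 1.97, -0.36, 0, 1], [0, 0, 0, 1.97, -0.36, 0, 1], [0, 0, 0, 1.97, -0.36, 0, 1], [0, 0, 0, 1.97, -0.36, 0, 1], [0, 0, 0, 1.97, -0.36, 0, 1], [0, 0, 0, 1.97, -0.36, 0, 1], [0, 0, 0, 1.97, -0.36, 0, 1], [0, 0, 0, 1.97, -0.36, 0, 1], [0, 0, 0, 1.97, -0.36, 0, 1], [0, 0, 0, 1.97, -0.36, 0, 1]], squeeze=8)

```text
time: 14.22
tcp_pos: [0.6402, -0.0197, 0.0509]
tcp_rot: [0.285, 3.129, 0.0]
contact_force: [-3.5, 0.0, 5.5]
width: 0.232
gripper_force: 8.0
```

>>> step_arm(rows=[[0, 0, 0, 1.48, -0.27, 0.2, 1], [0, 0, 0, 1.48, -0.27, 0, 1], [0, 0, 0, 1.48, -0.27, 0, 1], [0, 0, 0, 1.48, -0.27, 0, 1], [0, 0, 0, 1.48, -0.27, 0, 1]])

```text
time: 14.85
tcp_pos: [0.6475, -0.021, 0.0509]
tcp_rot: [-0.285, -3.128, -0.0]
contact_force: [-3.1, 0.6, 4.1]
width: 0.236
gripper_force: 8.0
```

>>> step_arm(rows=[[0, 0, 0, 0.98, -0.18, 0, 1], [0, 0, 0, 0.98, -0.18, 0, 1], [0, 0, 0, 0.98, -0.18, 0, 1]])

```text
time: 15.22
tcp_pos: [0.6505, -0.0216, 0.0509]
tcp_rot: [-0.285, -3.129, -0.0]
contact_force: [-1.9, 0.3, 4.5]
width: 0.232
gripper_force: 8.0
```

>>> step_arm(rows=[[0, 0, 0, 0.98, -0.18, 0, 1], [0, 0, 0, 0.98, -0.18, 0, 1], [0, 0, 0, 0.98, -0.18, 0, 1]])

```text
time: 15.6
tcp_pos: [0.6527, -0.0219, 0.0509]
tcp_rot: [-0.285, -3.127, -0.0]
contact_force: [-4.8, 1.0, 6.5]
width: 0.235
gripper_force: 8.0
```

>>> step_arm(rows=[[0, 0, 0, 0.98, -0.18, 0, 1], [0, 0, 0, 0, 0, 0, 1]])

```text
time: 15.85
tcp_pos: [0.6528, -0.0219, 0.0509]
tcp_rot: [-0.284, -3.125, -0.001]
contact_force: [-5.8, 0.5, 6.7]
width: 0.234
gripper_force: 8.0
```

>>> step_arm(rows=[[0, 0, 0, 0.98, -0.18, 0, 1], [0, 0, 0, 0, 0, 0, 1]])

```text
time: 16.1
tcp_pos: [0.653, -0.022, 0.0508]
tcp_rot: [-0.284, -3.124, -0.001]
contact_force: [-6.6, 0.6, 7.3]
width: 0.235
gripper_force: 8.0
```

```bash
python3 - <<'E'
from h import *
p,d,c=grab('scene')
s=arm.read_state();print(s['contact_force'],s['tcp_pos'],s['moment'])
cv2.imwrite('pics/scene2.png',cv2.resize(p[200:300,170:330],None,fx=5,fy=5,interpolation=cv2.INTER_CUBIC)[:,:,::-1])
E
```

```text
[-6.72893963  2.15099226  7.94153354] [ 0.65302092 -0.02198379  0.05076514] [0.22597298 1.25078051 0.10064808]
```

View pics/scene2.png

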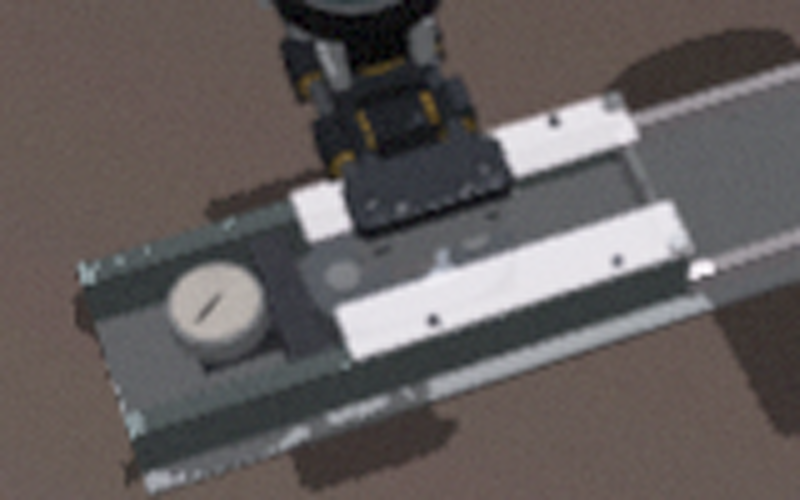

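The nose is against the stop block at picture (300,270), and the force rises while the tool stays put. I'll ease the grip and then release.

>>> step_arm(rows=[[0, 0, 0, 0, 0, 0, 1], [0, 0, 0, -1, 0.18, 0, 1], [0, 0, 0, 0, 0, 0, 1], [0, 0, 0, 0, 0, 0, 1]], squeeze=3)

```text
time: 16.65
tcp_pos: [0.6546, -0.0223, 0.0503]
tcp_rot: [0.285, 3.129, 0.0]
contact_force: [-1.2, 1.0, -2.2]
width: 0.235
gripper_force: 3.0
```

>>> step_arm(rows=[[0, 0, 0, 0.98, -0.18, 0, 1], [0, 0, 0, 0.98, -0.18, 0, 1], [0, 0, 0, 0, 0, 0, 1]])

```text
time: 17.02
tcp_pos: [0.6556, -0.0225, 0.0506]
tcp_rot: [-0.285, -3.127, -0.0]
contact_force: [-4.1, 0.7, -1.5]
width: 0.234
gripper_force: 3.0
```

>>> step_arm(rows=[[0, 0, 0, 0, 0, 0, 0.45], [0, 0, 0, 0, 0, 0, 0.3], [0, 0, 0, 0, 0, 0, 0], [0, 0, 0, 0, 0, 0, -0.4], [0, 0, 0, 0, 0, 0, -0.4], [0, 0, 0, 0, 0, 0, -0.4], [0, 0, 0, 0, 0, 0, -0.4], [0, 0, 0, 0, 0, 0, -0.4]])

```text
time: 18.02
tcp_pos: [0.6563, -0.0227, 0.0509]
tcp_rot: [0.285, 3.129, 0.0]
contact_force: [0.3, 0.9, 0.4]
width: 0.702
gripper_force: 0.0
```

Released. I'll lift and back off so the cameras can see it.

>>> step_arm(rows=[[0, 0, 0, 0, 0, 15, -0.4], [0, 0, 0, 0, 0, 35, -0.4], [0, 0, 0, 0, 0, 45, -0.4], [0, 0, 0, 0, 0, 45, -0.4], [0, 0, 0, -20, 4, 0, -0.4], [0, 0, 0, -30, 5, 0, -0.4], [0, 0, 0, 0, 0, 0, -0.4], [0, 0, 0, 0, 0, 0, -0.4]])

```text
time: 19.02
tcp_pos: [0.6075, -0.0139, 0.1918]
tcp_rot: [0.285, 3.126, -0.0]
contact_force: [0.9, -0.3, -0.4]
width: 0.705
gripper_force: 0.0
```

```bash
python3 - <<'E'
from h import *
p,d,c=grab('wrist','wrist3')
P=cloud(c,d);s=arm.read_state();print(s['tcp_pos'])
a=np.radians(-10.42);o=np.array([.5367,.0001]);R=np.array([[np.cos(a),-np.sin(a)],[np.sin(a),np.cos(a)]])
L=(P[:,:,:2]-o)@R
k=(abs(P[:,:,2]-.094)<.008)&(abs(L[:,:,1])<.03)&(abs(L[:,:,0]-.12)<.03);q=L[k];print('post',len(q),q.min(0).round(4),q.max(0).round(4),'z sd',P[k][:,2].std(),np.median(P[k][:,2]))
k=(abs(P[:,:,2]-.034)<.003)&(abs(L[:,:,1])<.018)&(L[:,:,0]>.04)&(L[:,:,0]<.2);q=L[k];print('base',q.min(0).round(4),q.max(0).round(4),np.median(P[k][:,2]))
E
```

```text
[ 0.60759124 -0.01392694  0.19144741]
post 755 [ 0.1057 -0.0103] [0.1275 0.0108] z sd 0.0018267740462385215 0.09437907023119724
base [ 0.0674 -0.018 ] [0.1958 0.018 ] 0.0347863342032127
```

View pics/wrist3.png

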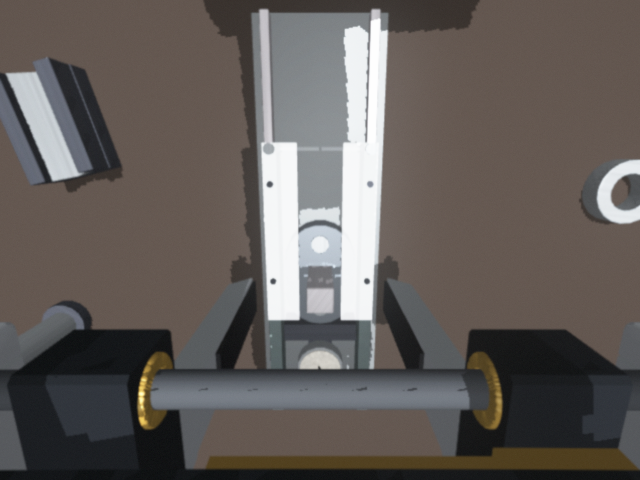

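The flaps are shut in a straight line at (320,149), and the post is upright at (320,300). The nose is at about (320,321) by the dark stop. I'll enlarge that contact.

```bash
python3 - <<'E'
from h import *
p,d,c=load('wrist')
cv2.imwrite('pics/crop3.png',cv2.resize(np.clip(p[285:350,270:370].astype(int)*2,0,255).astype(np.uint8),None,fx=8,fy=8,interpolation=cv2.INTER_CUBIC)[:,:,::-1])
E
```

```text
(no output)
```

View pics/crop3.png

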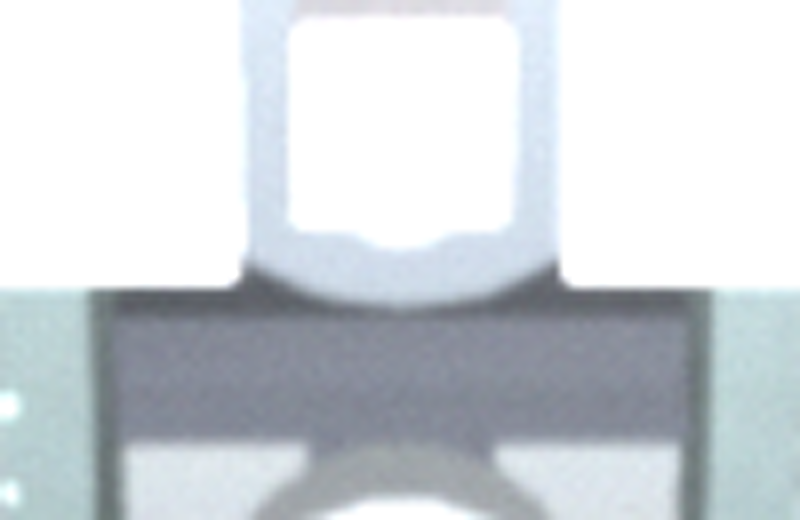

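The nose at crop (400,308) meets the stop's face edge at row 312 with no visible gap. The flaps are shut and the arm is clear, so I'm handing in.

```bash
python3 -c "
from station import arm
print(arm.finish_job())"
```

```text
the job is handed in; nothing more can be done
None
```

The medium carrier is home against the stop, released and upright with both flaps shut and the bystanders untouched, and the job was handed in at about 19 s; the pin itself was hidden from the cameras, so "pressed in" rests on the firm contact felt and no visible gap at the nose.

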